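# Turn the paint carousel and put the pouring can on the mixing scale

## Task

Turn the carousel (it has a handle on its hub) until the can with the pouring spout on its lid stands in the middle of the front opening of the wire guard, and leave it standing there for a moment. Then lift that can out through the opening and set it down gently, without dropping it, upright in the middle of the scale's pan. Keep it upright all the way.

Things in the scene. Friction and masses are not known exactly. Their poses are not given: they have to be found in the camera images.
- pour_can_center (a point): Centre of the loose can to fetch: 48 mm wide, straight wall to 66 mm, then an 8 mm steel lid with a black pouring spout 14 mm high; 88 mm high in all, this point half-way (44 mm up), z up; 0.2 to 0.35 kg, bottom-heavy. It stands loosely in a pocket (wall 18 mm high) of the carousel disc, 125 mm from the hub, 40 to 80 degrees left or right of the front. The other cans there have flat lids, no spout.
- carousel_handle (a point): Grip point of the carousel's handle, on the vertical hub axis: a black bar 64 mm long (x), 16 mm thick (y: grip across it from above), 36 mm high (18 mm above and below this point), its top 206 mm above the bench, z up. The disc (316 mm wide, six pockets) turns with it both ways, at least 1.9 rad, with light friction (0.06 N m plus 0.12 per rad/s) and stays where left; turn it smoothly.
- front_bay (a point): Fixed point on the disc's top face level, 30 mm above the bench, 125 mm from the hub, in the middle of the guard's front opening: the can's underside belongs here. -x points outwards from the hub, y along the tangent, z up. The fixed wire guard covers the rest, from 65 degrees left round the back to 65 degrees right, 138 mm above the bench, out to 170 mm from the hub.
- pan_center (a point): Centre of the top face of the fixed mixing scale's square steel pan, 150 by 150 mm, 60 mm above the bench. x points to the scale's back, where a green console, 112 mm above the bench, begins 144 mm from this point; z up.

How it is judged:
By the outcome, as a careful person would: the job done as asked, in the order asked, and still so for the second after the job is handed in, with the robot touching nothing.
It also fails if it takes over 58 s, if anything falls off the work surface, if the arm or the gripper's body presses on something with over 40 N, if the wrist force passes 120 N, or if a joint passes its speed limit or range.

## Robot

A 6-joint arm with a two-finger parallel gripper is mounted at the origin on the work surface. World frame = base frame: x ahead of the robot, y to its left, z up, the work surface at z = 0. Lengths are in m, angles in degrees, forces in N, time in s.
With the tool pointing down it reaches from about 0.35 to 0.925 m from the base axis. Payload 6.4 kg.
Tool frame: the origin (TCP) lies on the centre line of the jaws, within the pads' length; the fingertips stand 25 mm ahead of it and the grasp point (between the pads) lies 6 mm ahead of it; z points along the fingers, y is the line along which they close (so a half turn about z gives the same grasp; the last joint's range is limited). The gripper opens to 94 mm and grips with 3 to 60 N. Pads are 16 mm wide; open, the fingers measure 119 mm over their backs; the gripper's body (75 mm by 177 mm) begins 78 mm behind the grasp point.
Start: joints at [-78.157, 14.043, 89.255, -0, 76.702, -9.975], TCP at [0.242, -0.603, 0.23] pointing down, gripper open.
Joint ranges: [-179.41, 179.41], [-58.25, 129.5], [7.25, 145.43], [-54.29, 234.29], [11.92, 165.04], [-157.13, 157.13]. Speed limits (degrees/s): [147.25, 147.25, 180, 180, 180, 180].

## Interface

Orientations are given as [roll, pitch, yaw] about the fixed x, y, z axes, in that order (R = Rz(yaw) Ry(pitch) Rx(roll)).
In Python, from cell import env, capture, models gives the robot as it stands.
- The arm moves only by the tool drive_tool, never from a script. Its arguments are lists of equal length, an entry for each row: "xyz": the shift along the tool's x, y, z in mm, a list of three; "spin": the turn about the tool's z in rad. A call has exactly 8 rows; each row shifts and turns the commanded pose from where the row before left it, along the tool's axes as they then stand; what a row does not reach is not made up. A row lasts 1/10 s, in which the tool goes at most 50 mm and 8.59 degrees, less where a joint would pass 70% of its speed; a pose out of reach is approached as far as the arm can. A call is refused whole if a number of a shift passes 50 or a number of a turn 0.15, either way. A call with a gripper value outside its range is refused whole. "grip" is the opening, from 0 (shut) to 1 (fully open), set as the call begins (left out, the last holds). The fingers move at their own pace and stop on an object; "force" is the grip in N (left out, the last holds). Time passes only in rows, so rows that do not move let the fingers close, or fill a call up. It gives the time, the measured TCP pose, the force, the opening and the grip force at its end, in the units of the state.
- env.get_obs(): the state, without advancing time (a new reading comes with each control period).
- capture(name): name is "scene" or "top"; returns a dict with "image" (480x640x3 uint8, red, green, blue), "z_map" (480x640 float32, m along the optical axis (not along the pixel's ray), 0 where there is no reading), "fovy" (degrees; the focal length in pixels is half the picture's height over the tangent of half this angle, whatever the lens; pixels are square), "cx", "cy" (the principal point, pixels), "dist" ([k1, k2, p1, p2, k3] as OpenCV has them; the pictures are not rectified), "pose" (4x4, takes a point from camera to world coordinates). Camera axes: x right, y up, looking along -z (the intrinsics and any distortion apply to the point x, -y, -z); pixel columns grow to the right and rows downward; lengths in m; the calibration is good to about 2 mm. A picture is of the moment at which its call begins.
- env.finish_job(): hands the job in; it is judged then, once.
Trained networks look in a picture, given as the dict that the camera call returned (one of the last four; its "shot" number tells which), for a name from the list of things; names that differ only in an ending like _2 or _b are one class to them, and where a whole thing is asked for, a point or a joint stands for the part that bears it (a point fixed in the world has none). Each returns a list of dicts, best first, with "confidence" (0 to 1); they miss things now and then, are a little off and sometimes report something else, mostly with a low value. They report only what shows in the picture. A call takes as long as a camera call.
- models.cut_out(picture, label): "pixels" (480x640 bool, what is visible of it) and "extent" ([left, top, width, height] in pixels, round what is visible of it).
- models.landmark_of(picture, label): "position" ([column, row] in pixels: a listed point, or the origin of a listed thing).
The state is a dict: "time": time; "q": joint angles; "qd": joint speeds; "effort": joint torques, N m; "tool_pos": TCP position; "tool_rot": TCP orientation; "ft_force": force on the tool from outside, world axes, zero at the start; "moment": the same for the moment, N m; "gripper_width": finger opening in m; "gripper_force": force on a finger pad.
Only numpy, scipy, OpenCV 4.12 (cv2) and the standard library are available. Lean on these libraries where they do the work, as an engineer would, in place of code of your own. Each camera call takes 0.05 s, during which the arm holds its last target. There are 200 camera calls.

## Working session

There is one attempt and no reset: what is moved stays moved. The work goes in short steps, Python scripts to look and compute and a tool call to move; the robot and the scene stay as the last step left them, time stands still between calls to the robot, and variables do not carry over. Pictures are saved under pics/ and viewed, at most 10 in all, crops included, and the job is handed in when it is done.

Besides the shell and the picture viewer there is one more tool, called after "Request:" as name([rows], argument=value, ...), one row to a line, values as JSON. drive_tool: Moves the arm, as the interface text tells. Its arguments: {"type":"object","properties":{"xyz":{"type":"array","items":{"type":"array","items":{"type":"number"}}},"spin":{"type":"array","items":{"type":"number"}},"grip":{"type":"number"},"force":{"type":"number"}},"required":["xyz","spin"]}

```bash
mkdir -p pics; cat > h.py <<'E'
import numpy as np, cv2
from cell import env, capture, models
def K(c):
    f=240/np.tan(np.radians(c['fovy'])/2); return np.array([[f,0,c['cx']],[0,f,c['cy']],[0,0,1.]])
def ray(c,uv):
    p=cv2.undistortPoints(np.array([[uv]],float),K(c),np.array(c['dist'],float))[0,0]
    d=np.array([p[0],-p[1],-1.]); T=np.array(c['pose']); return T[:3,3],T[:3,:3]@d
def at_z(c,uv,z):
    o,d=ray(c,uv); return o+d*(z-o[2])/d[2]
def at_depth(c,uv):
    o,d=ray(c,uv); u,v=np.round(uv).astype(int); return o+d*np.median(c['z_map'][v-1:v+2,u-1:u+2])
def cloud(c):
    v,u=np.mgrid[:480,:640]; p=cv2.undistortPoints(np.stack([u.ravel(),v.ravel()],1)[:,None].astype(float),K(c),np.array(c['dist'],float))[:,0]
    d=np.c_[p[:,0],-p[:,1],-np.ones(len(p))]*c['z_map'].reshape(-1,1); T=np.array(c['pose'])
    return (d@T[:3,:3].T+T[:3,3]).reshape(480,640,3)
E
python3 - <<'E'
from h import *
Z={'pour_can_center':.074,'carousel_handle':.188,'front_bay':.03,'pan_center':.06}
ims=[]
for n in ['scene','top']:
    c=capture(n); cv2.imwrite(f'pics/{n}0.png',c['image'][:,:,::-1])
    print(n,np.round(c['pose'],3).tolist())
    for l,z in Z.items():
        for r in models.landmark_of(c,l)[:3]:
            print(l,round(r['confidence'],2),np.round(r['position'],1),'z-plane',np.round(at_z(c,r['position'],z),3),'depth',np.round(at_depth(c,r['position']),3))
s=env.get_obs();print(s['time'],s['tool_pos'],s['tool_rot'],s['ft_force'],s['gripper_width'])
E
```

```text
scene [[-0.405, -0.749, 0.524, 1.113], [0.914, -0.331, 0.233, 0.22], [-0.002, 0.574, 0.819, 1.014], [0.0, 0.0, 0.0, 1.0]]
pour_can_center 0.67 [185.9 203.4] z-plane [ 0.536 -0.332  0.074] depth [ 0.554 -0.315  0.103]
carousel_handle 0.93 [178.9 216. ] z-plane [ 0.636 -0.262  0.188] depth [ 0.646 -0.252  0.206]
pan_center 0.7 [420.5 321.1] z-plane [0.59  0.185 0.06 ] depth [0.59  0.185 0.06 ]
top [[-0.024, 0.999, -0.047, 0.479], [-0.999, -0.023, 0.028, -0.005], [0.027, 0.047, 0.999, 1.079], [0.0, 0.0, 0.0, 1.0]]
pour_can_center 0.79 [469.6 239.9] z-plane [ 0.542 -0.34   0.074] depth [ 0.54  -0.329  0.109]
carousel_handle 0.83 [444.6 178.4] z-plane [ 0.645 -0.262  0.188] depth [ 0.641 -0.257  0.206]
pan_center 0.58 [202.2 223.1] z-plane [0.588 0.189 0.06 ] depth [0.588 0.188 0.061]
0.5 [ 0.24158803 -0.60342414  0.23042285] [-1.79995827e+02 -1.63814443e-03  2.18167961e+01] [-0.06981527  0.05254272  0.29216048] 0.09397391085043316
```

View pics/scene0.png

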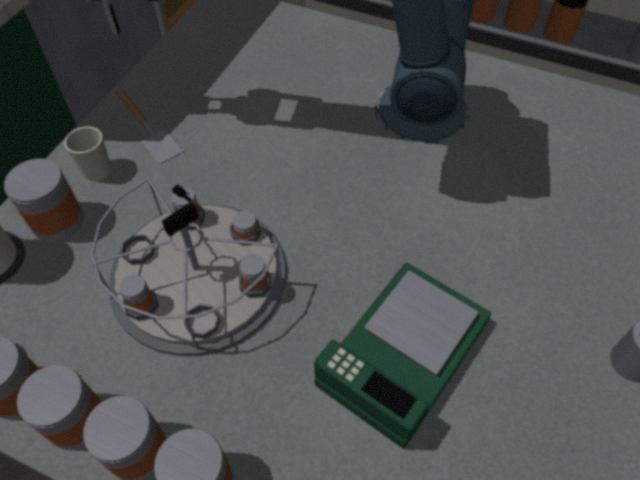

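View pics/top0.png

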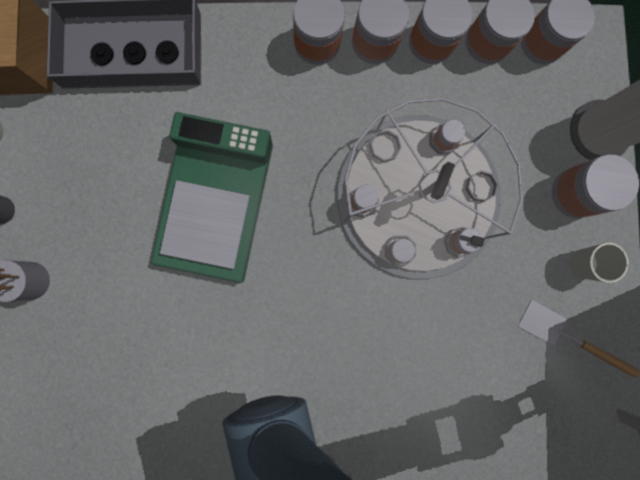

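The scene picture shows the carousel with its handle at (180,218), the spout can behind it at (186,200) and the scale at (420,320). In the top picture the handle is at (443,180), the spout can at (465,242) and the pan at (205,223). Next I fit the hub, the guard's opening and the handle's axis.

```bash
python3 - <<'E'
from h import *
c1=capture('top'); c2=capture('scene')
P=[]
for c in (c1,c2):
    X=cloud(c).reshape(-1,3); X=X[(c['z_map']>0).ravel()]; P.append(X)
hub0=np.array([.643,-.260])
for n,X in zip('ts',P):
    d=X[:,:2]-hub0; r=np.hypot(*d.T)
    m=(r<.05)&(X[:,2]>.195)&(X[:,2]<.22); H=X[m]
    rect=cv2.minAreaRect(H[:,:2].astype(np.float32)*1000); print(n,'handle',m.sum(),H.mean(0).round(4),rect)
    # disc edge
    m=(np.abs(X[:,2]-.03)<.006)&(r<.2); D=X[m]; hull=cv2.convexHull(D[:,:2].astype(np.float32)*1000); print('disc',m.sum(),cv2.minEnclosingCircle(hull))
    m=(X[:,2]>.12)&(X[:,2]<.15)&(r>.14)&(r<.2); G=X[m]; a=np.degrees(np.arctan2(G[:,1]-hub0[1],G[:,0]-hub0[0]))%360
    hist=np.histogram(a,bins=72,range=(0,360))[0]; print('guard',m.sum(),np.median(r[m])); print(hist)
    # pan
    m=(np.abs(X[:,2]-.06)<.004)&(np.hypot(X[:,0]-.59,X[:,1]-.187)<.12); print('pan',X[m].mean(0).round(4),cv2.minAreaRect(X[m][:,:2].astype(np.float32)*1000))
for c in (c1,c2):
    for r in models.cut_out(c,'pour_can_center')[:1]:
        X=cloud(c)[r['pixels']]; X=X[X[:,2]>.09]; h=np.round(np.median(X,0),4)
        L=X[(X[:,2]>.1)&(X[:,2]<.108)];S=X[(X[:,2]>.112)&(X[:,2]<.125)]
        print('can',r['confidence'],len(L),len(S),cv2.minEnclosingCircle(L[:,:2].astype(np.float32)*1000) if len(L) else 0,S.mean(0) if len(S) else 0,h)
    L=models.cut_out(c,'pan_center')
    for r in L[:1]:
        X=cloud(c)[r['pixels']]; X=X[np.abs(X[:,2]-.06)<.004]; print('pan cut',len(X),cv2.minAreaRect(X[:,:2].astype(np.float32)*1000))
# top view rectified crop
im=c1['image'];cv2.imwrite('pics/crop1.png',cv2.resize(im[80:300,290:540,::-1],None,fx=2.7,fy=2.7,interpolation=cv2.INTER_CUBIC))
E
```

```text
t handle 369 [ 0.6408 -0.2564  0.2047] ((641.2029418945312, -257.4358825683594), (16.71875, 64.22164154052734), 66.3528823852539)
disc 13012 ((641.9193115234375, -255.3194580078125), 168.32286071777344)
guard 1107 0.16282540566194112
[17 21 22 21 19 21 55 20 18 20 19 22 23 20 19 21 21 23 20 21 22 62  0  0
  0  0  0  0  0  0  0  0  0  0  0  0  0  0  0  0  0  0  0  0  0  0  0 59
 21 16 21 21 22 19 23 20 21 20 20 20 24 22 41 20 20 22 20 23 20 21 22 22]
pan [0.5859 0.1843 0.0598] ((586.4229125976562, 184.22360229492188), (151.95924377441406, 150.7312469482422), 77.07872772216797)
s handle 390 [ 0.643  -0.2538  0.2036] ((641.6089477539062, -255.51992797851562), (20.005739212036133, 62.957069396972656), 66.43547058105469)
disc 11515 ((640.8737182617188, -256.2662048339844), 169.8477783203125)
guard 1180 0.16302430750826657
[25 24 24 27 26 26 76 27 27 27 25 27 24 25 23 23 25 21 20 21 17 71  0  0
  0  0  0  0  0  0  0  0  0  0  0  0  0  0  0  0  0  0  0  0  0  0  2 40
 19 21 19 20 17 18 22 19 19 19 18 17 22 19 44 28 22 19 20 19 20 19 22 25]
pan [0.5892 0.1879 0.0598] ((585.3817138671875, 186.49021911621094), (150.4765167236328, 152.71583557128906), 77.0619888305664)
can 0.61 275 114 ((540.788818359375, -331.97442626953125), 22.707839965820312) [ 0.53790674 -0.34008555  0.11652964] [ 0.5392 -0.3298  0.104 ]
pan cut 5634 ((639.9664306640625, 168.74964904785156), (185.87709045410156, 262.45074462890625), 77.30317687988281)
can 0.82 216 93 ((540.8541870117188, -330.62030029296875), 23.518463134765625) [ 0.53992706 -0.33717843  0.11657972] [ 0.5449 -0.3293  0.1047]
pan cut 6281 ((646.1600341796875, 174.43199157714844), (184.39801025390625, 276.5257873535156), 77.16068267822266)
```

View pics/crop1.png

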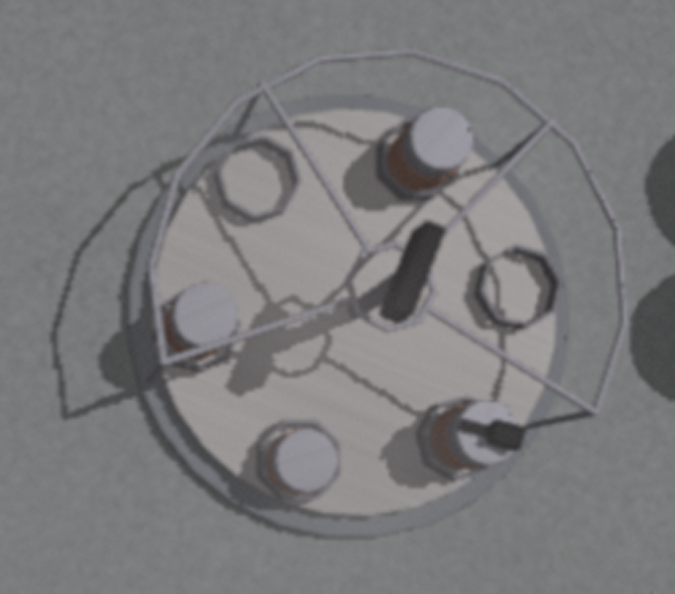

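The crop shows the guard's wire ends at about (165,360) and (595,410), with the spout can by the right end at (480,433), its spout pointing right. The measurements fit: hub about (0.641,-0.256), can radius about 125 mm. Next I refine the front direction and plan the approach.

```bash
cat >> h.py <<'E'
def plan(p0,yaw0,p1,yaw1,n,sm=True):
    """rows of (shift in tool axes mm, spin rad); tool down; shift in axes before the row's turn"""
    s=np.linspace(0,1,n+1); 
    if sm: s=s+0-np.sin(2*np.pi*s)/(2*np.pi)*0.6
    p0,p1=np.array(p0),np.array(p1); p=p0.copy(); yaw=yaw0; R=[];S=[]
    dy=(yaw1-yaw0)
    for k in range(n):
        t=p0+(p1-p0)*s[k+1]; a=np.radians(yaw); d=(t-p)*1000
        x=np.array([np.cos(a),np.sin(a),0]);y=np.array([np.sin(a),-np.cos(a),0])
        r=[round(float(d@x)),round(float(d@y)),round(float(-d[2]))]; p=p+(r[0]*x+r[1]*y-np.array([0,0,r[2]]))/1000
        w=round(float(-np.radians(yaw0+dy*s[k+1]-yaw)),3); yaw-=np.degrees(w); R.append(r);S.append(w)
    for i in range(0,n,8): print(R[i:i+8],S[i:i+8])
    print('end',p.round(4),round(yaw,2))
E
python3 - <<'E'
from h import *
hub=np.array([.6412,-.2563])
for n in ('top','scene'):
    c=capture(n);X=cloud(c).reshape(-1,3);X=X[(c['z_map']>0).ravel()]
    d=X[:,:2]-hub;r=np.hypot(*d.T);m=(X[:,2]>.125)&(X[:,2]<.15)&(r>.155)&(r<.18);a=np.degrees(np.arctan2(d[m,1],d[m,0]))%360
    G=X[m]; from scipy.optimize import least_squares
    f=least_squares(lambda q:np.hypot(G[:,0]-q[0],G[:,1]-q[1])-q[2],[*hub,.165]);print(f.x)
    lo=a[a<180].max();hi=a[a>180].min();print(lo,hi,(lo+hi)/2,hi-lo)
plan([.2416,-.6034,.2304],21.8,[.6412,-.2563,.262],-23.6,16)
E
```

```text
[ 0.6413812  -0.25667207  0.16432897]
108.21659906150691 236.50682598312642 172.36171252231668 128.2902269216195
[ 0.64137745 -0.25551341  0.16451849]
108.63112232743683 236.20868914822063 172.41990573782874 127.5775668207838
[[13, -5, -1], [16, -5, -1], [20, -9, -1], [27, -11, -2], [33, -17, -2], [38, -21, -3], [42, -27, -3], [42, -32, -3]] [0.021, 0.025, 0.033, 0.043, 0.056, 0.066, 0.074, 0.078]
[[39, -35, -3], [34, -36, -3], [28, -34, -3], [21, -30, -2], [16, -25, -1], [11, -19, -2], [8, -14, -1], [6, -13, -1]] [0.079, 0.074, 0.066, 0.055, 0.044, 0.033, 0.025, 0.02]
end [ 0.6415 -0.2561  0.2624] -23.58
```

Request:
drive_tool([
  [13,-5,-6],
  [16,-5,-6],
  [20,-9,-8],
  [27,-11,-8],
  [33,-17,-4],
  [38,-21,0],
  [42,-27,0],
  [42,-32,0],
], spin=[0.021,0.025,0.033,0.043,0.056,0.066,0.074,0.078], grip=1)

```text
time: 1.7
tool_pos: [0.4408, -0.4305, 0.2627]
tool_rot: [180.0, -0.0, -1.1]
ft_force: [0.4, -0.1, 0.7]
gripper_width: 0.094
gripper_force: 0.0
```

Request:
drive_tool([
  [39,-35,0],
  [34,-36,0],
  [28,-34,0],
  [21,-30,0],
  [16,-25,0],
  [11,-19,0],
  [8,-14,0],
  [6,-13,0],
], spin=[0.079,0.074,0.066,0.055,0.044,0.033,0.025,0.02])

```text
time: 2.5
tool_pos: [0.6382, -0.2586, 0.2623]
tool_rot: [-180.0, 0.0, -23.6]
ft_force: [-0.0, -0.1, -0.2]
gripper_width: 0.0939
gripper_force: 0.0
```

Request:
drive_tool([
  [0,0,5],
  [0,0,10],
  [0,0,13],
  [0,0,13],
  [0,0,12],
  [0,0,10],
  [0,0,5],
  [0,0,0],
], spin=[0,0,0,0,0,0,0,0])

```text
time: 3.3
tool_pos: [0.637, -0.2593, 0.1933]
tool_rot: [-180.0, 0.1, -23.6]
ft_force: [-0.5, -0.5, -0.3]
gripper_width: 0.0935
gripper_force: 0.0
```

Request:
drive_tool([
  [0,0,0],
  [0,0,0],
  [0,0,0],
  [0,0,0],
  [0,0,0],
  [0,0,0],
  [0,0,0],
  [0,0,0],
], spin=[0,0,0,0,0,0,0,0], grip=0, force=20)

```text
time: 4.1
tool_pos: [0.6374, -0.2594, 0.1944]
tool_rot: [-180.0, 0.0, -23.6]
ft_force: [0.2, 0.2, 0.4]
gripper_width: 0.0331
gripper_force: 0.0
```

Request:
drive_tool([
  [2,-2,0],
  [0,-3,0],
  [0,0,0],
  [0,0,0],
  [0,0,0],
  [0,0,0],
  [0,0,0],
  [0,0,0],
], spin=[0,0,0,0,0,0,0,0])

```text
time: 4.9
tool_pos: [0.6404, -0.2584, 0.1944]
tool_rot: [179.7, -0.0, -23.6]
ft_force: [-3.1, -9.4, -0.3]
gripper_width: 0.0159
gripper_force: 20.0
```

Request:
drive_tool([
  [0,1,0],
  [0,1,0],
  [0,0,0],
  [0,0,0],
  [0,0,0],
  [0,0,0],
  [0,0,0],
  [0,0,0],
], spin=[0,0.01,0.025,0.04,0.05,0.06,0.06,0.06])

```text
time: 5.7
tool_pos: [0.6402, -0.2586, 0.1944]
tool_rot: [179.9, -0.1, -41.2]
ft_force: [-1.1, -6.5, -1.1]
gripper_width: 0.0157
gripper_force: 20.0
```

Request:
drive_tool([
  [0,0,0],
  [0,0,0],
  [0,0,0],
  [0,0,0],
  [0,0,0],
  [0,0,0],
  [0,0,0],
  [0,0,0],
], spin=[0.06,0.06,0.06,0.06,0.06,0.055,0.05,0.03])

```text
time: 6.5
tool_pos: [0.64, -0.2587, 0.1945]
tool_rot: [179.9, -0.1, -66.1]
ft_force: [-2.9, -6.8, -1.1]
gripper_width: 0.0156
gripper_force: 20.0
```

Request:
drive_tool([
  [0,0,0],
  [0,0,0],
  [0,0,0],
  [0,0,0],
  [0,0,0],
  [0,0,0],
  [0,0,0],
  [0,0,0],
], spin=[0.02,0.01,0,0,0,0,0,0])

```text
time: 7.3
tool_pos: [0.64, -0.2587, 0.1944]
tool_rot: [179.9, -0.1, -67.8]
ft_force: [-3.2, -7.2, -0.6]
gripper_width: 0.0158
gripper_force: 20.0
```

```bash
python3 - <<'E'
from h import *
hub=np.array([.6413,-.2563])
for n in ('top','scene'):
    c=capture(n)
    for r in models.cut_out(c,'pour_can_center')[:1]:
        X=cloud(c)[r['pixels']];L=X[(X[:,2]>.099)&(X[:,2]<.108)];S=X[(X[:,2]>.111)&(X[:,2]<.125)]
        (q,rad)=cv2.minEnclosingCircle(L[:,:2].astype(np.float32)*1000) if len(L) else ((0,0),0)
        d=np.array(q)/1000-hub
        print(n,r['confidence'],len(L),len(S),q,rad,np.degrees(np.arctan2(d[1],d[0]))%360,np.hypot(*d),S.mean(0) if len(S) else 0, S.min(0) if len(S) else 0,S.max(0) if len(S) else 0)
    cv2.imwrite(f'pics/t_{n}.png',c['image'][:,:,::-1])
    if n=='top': cv2.imwrite('pics/crop2.png',cv2.resize(c['image'][130:310,330:530,::-1],None,fx=3.2,fy=3.2,interpolation=cv2.INTER_CUBIC))
E
```

```text
scene 0.81 240 105 (516.6792602539062, -239.39682006835938) 23.703289031982422 172.27571262013547 0.12576186332376382 [ 0.51216765 -0.24094034  0.11603036] [ 0.49729842 -0.25347013  0.11101015] [ 0.53857936 -0.22774547  0.12157982]
```

View pics/crop2.png

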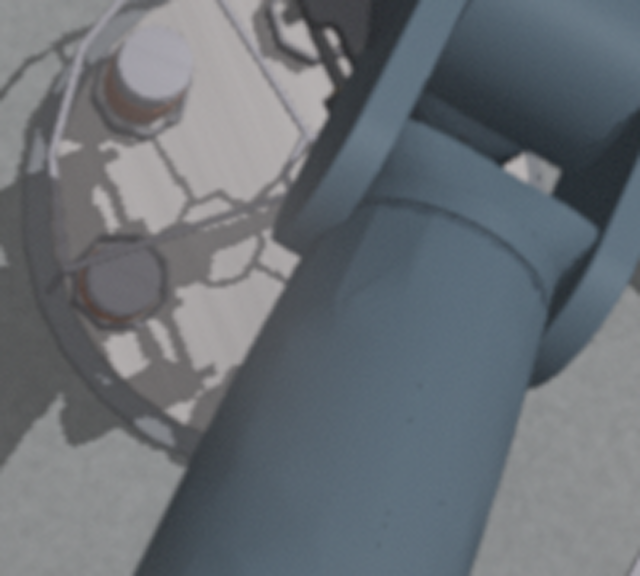

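The crop shows the arm covering the can from above. The scene camera sees it at 172.3° against the 172.4° wanted, with the spout pointing outwards. I release the handle and lift off.

Request:
drive_tool([
  [0,0,0],
  [0,0,0],
  [0,0,0],
  [0,0,0],
  [0,0,0],
  [0,0,-4],
  [0,0,-8],
  [0,0,-12],
], spin=[0,0,0,0,0,0,0,0], grip=1)

```text
time: 8.3
tool_pos: [0.6402, -0.2574, 0.2188]
tool_rot: [180.0, 0.0, -67.7]
ft_force: [0.1, -0.1, 0.6]
gripper_width: 0.0764
gripper_force: 0.0
```

Request:
drive_tool([
  [0,0,-16],
  [0,0,-18],
  [0,0,-14],
  [0,0,-8],
  [0,0,-4],
  [0,0,0],
  [0,0,0],
  [0,0,0],
], spin=[0,0,0,0,0,0,0,0])

```text
time: 9.1
tool_pos: [0.6401, -0.2573, 0.2773]
tool_rot: [179.9, 0.1, -67.7]
ft_force: [-0.1, -0.0, 0.0]
gripper_width: 0.0939
gripper_force: 0.0
```

```bash
python3 - <<'E'
from h import *
s=env.get_obs();print(s['tool_pos'],s['tool_rot'],s['ft_force'],s['q'])
hub=np.array([.6413,-.2563])
c=capture('scene')
for r in models.cut_out(c,'pour_can_center')[:1]:
    X=cloud(c)[r['pixels']];L=X[(X[:,2]>.099)&(X[:,2]<.108)]
    (q,rad)=cv2.minEnclosingCircle(L[:,:2].astype(np.float32)*1000);d=np.array(q)/1000-hub;print(q,rad,np.degrees(np.arctan2(d[1],d[0]))%360)
cv2.imwrite('pics/crop3.png',cv2.resize(c['image'][120:370,60:330,::-1],None,fx=2.2,fy=2.2,interpolation=cv2.INTER_CUBIC))
p=s['tool_pos'];plan(p,s['tool_rot'][2],[.516,-.2405,p[2]],-7.6,16)
E
```

```text
[ 0.64007558 -0.25729234  0.27730339] [ 1.79938510e+02  8.78095548e-02 -6.76804572e+01] [-0.12151744 -0.04610125  0.00090983] [-3.12937482e+01  1.74955201e+01  8.01763780e+01  2.61238859e-03
  8.24352695e+01  1.26386316e+02]
(517.856201171875, -239.0894012451172) 23.507556915283203 172.06295564696273
[[-2, 3, 0], [-2, 3, 0], [-3, 5, 0], [-4, 5, 0], [-5, 7, 0], [-7, 8, 0], [-9, 7, 0], [-10, 8, 0]] [-0.027, -0.033, -0.044, -0.058, -0.073, -0.087, -0.098, -0.104]
[[-11, 6, 0], [-10, 4, 0], [-10, 4, 0], [-9, 2, 0], [-7, 1, 0], [-5, 0, 0], [-4, 1, 0], [-3, 0, 0]] [-0.104, -0.098, -0.087, -0.074, -0.058, -0.043, -0.033, -0.028]
end [ 0.516  -0.2408  0.2773] -7.58
```

View pics/crop3.png

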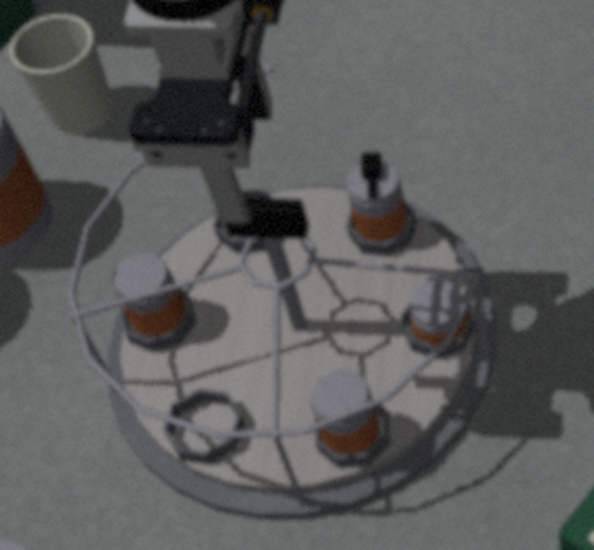

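The crop shows the can alone at the front at (378,205), its spout pointing outwards to the robot and the gripper clear of the handle. I move over the can.

Request:
drive_tool([
  [-2,3,0],
  [-2,3,0],
  [-3,5,0],
  [-4,5,0],
  [-5,7,0],
  [-7,8,0],
  [-9,7,0],
  [-10,8,0],
], spin=[-0.027,-0.033,-0.044,-0.058,-0.073,-0.087,-0.098,-0.104])

```text
time: 10.0
tool_pos: [0.5775, -0.2493, 0.2783]
tool_rot: [-180.0, 0.0, -37.3]
ft_force: [0.3, 0.1, 0.0]
gripper_width: 0.0938
gripper_force: 0.0
```

Request:
drive_tool([
  [-11,6,0],
  [-10,4,0],
  [-10,4,0],
  [-9,2,0],
  [-7,1,0],
  [-5,0,0],
  [-4,1,0],
  [-3,0,0],
], spin=[-0.104,-0.098,-0.087,-0.074,-0.058,-0.043,-0.033,-0.028])

```text
time: 10.8
tool_pos: [0.5159, -0.2409, 0.2784]
tool_rot: [180.0, 0.0, -7.4]
ft_force: [0.5, 0.2, -0.2]
gripper_width: 0.0943
gripper_force: 0.0
```

Request:
drive_tool([
  [0,0,8],
  [0,0,16],
  [0,0,22],
  [0,0,22],
  [0,0,20],
  [0,0,14],
  [0,0,8],
  [0,0,0],
], spin=[0,0,0,0,0,0,0,0])

```text
time: 11.6
tool_pos: [0.5157, -0.2406, 0.1669]
tool_rot: [-179.9, 0.1, -7.6]
ft_force: [-1.1, -0.1, 1.5]
gripper_width: 0.0943
gripper_force: 0.0
```

```bash
python3 - <<'E'
from h import *
s=env.get_obs();print(s['time'],s['tool_pos'],s['tool_rot'],s['q'])
c=capture('scene')
for r in models.cut_out(c,'pour_can_center')[:1]:
    X=cloud(c)[r['pixels']];L=X[(X[:,2]>.099)&(X[:,2]<.108)]
    print(r['confidence'],cv2.minEnclosingCircle(L[:,:2].astype(np.float32)*1000) if len(L) else 0)
cv2.imwrite('pics/crop4.png',cv2.resize(c['image'][100:300,100:340,::-1],None,fx=2.5,fy=2.5,interpolation=cv2.INTER_CUBIC))
E
```

```text
11.6 [ 0.51574747 -0.24056148  0.16688134] [-1.79925759e+02  1.33433961e-01 -7.57724055e+00] [-3.64179868e+01  7.18572286e+00  1.04090740e+02  7.15427549e-04
  6.88762324e+01  6.11590815e+01]
0.66 ((518.2264404296875, -239.2791748046875), 23.82880210876465)
```

View pics/crop4.png

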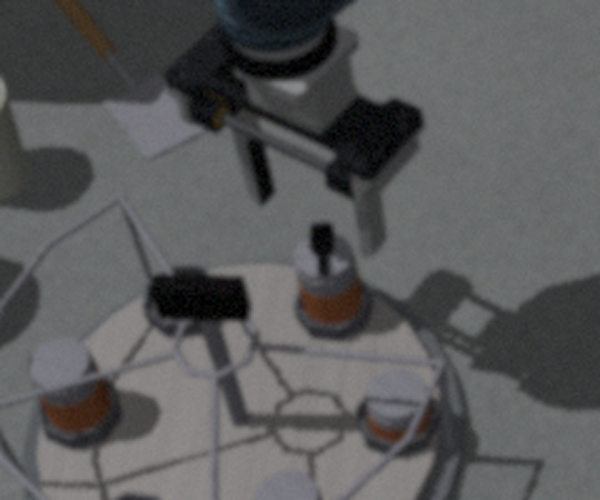

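The crop shows the open fingers straddling the spout can at (330,280), both clear of the spout. I descend and grip.

Request:
drive_tool([
  [0,0,6],
  [0,0,12],
  [0,0,16],
  [0,0,18],
  [0,0,15],
  [0,0,10],
  [0,0,5],
  [0,0,2],
], spin=[0,0,0,0,0,0,0,0])

```text
time: 12.5
tool_pos: [0.5162, -0.2409, 0.0838]
tool_rot: [-180.0, 0.0, -7.6]
ft_force: [0.3, -0.0, 0.7]
gripper_width: 0.094
gripper_force: 0.0
```

Request:
drive_tool([
  [0,0,0],
  [0,0,0],
  [0,0,0],
  [0,0,0],
  [0,0,0],
  [0,0,0],
  [0,0,0],
  [0,0,0],
], spin=[0,0,0,0,0,0,0,0], grip=0, force=25)

```text
time: 13.3
tool_pos: [0.5165, -0.2412, 0.0847]
tool_rot: [180.0, -0.0, -7.6]
ft_force: [-0.3, -0.4, 0.9]
gripper_width: 0.0477
gripper_force: 25.0
```

Request:
drive_tool([
  [0,0,-2],
  [0,0,-5],
  [0,0,-8],
  [0,0,-11],
  [0,0,-14],
  [0,0,-14],
  [0,0,-14],
  [0,0,-14],
], spin=[0,0,0,0,0,0,0,0])

```text
time: 14.1
tool_pos: [0.5166, -0.2411, 0.1681]
tool_rot: [180.0, -0.0, -7.6]
ft_force: [0.6, 0.8, -1.4]
gripper_width: 0.0479
gripper_force: 25.0
```

Request:
drive_tool([
  [-4,0,-12],
  [-10,0,-10],
  [-15,0,-8],
  [-18,0,-6],
  [-18,0,-4],
  [-14,0,0],
  [-8,0,0],
  [-4,0,0],
], spin=[0,0,0,0,0,0,0,0])

```text
time: 14.9
tool_pos: [0.4256, -0.2289, 0.2067]
tool_rot: [180.0, -0.0, -7.6]
ft_force: [-0.1, -0.0, -2.2]
gripper_width: 0.0478
gripper_force: 25.0
```

```bash
python3 - <<'E'
from h import *
s=env.get_obs();p=s['tool_pos'];print(p,s['tool_rot'],s['ft_force'],s['gripper_width'],s['q'])
c=capture('scene');cv2.imwrite('pics/crop5.png',cv2.resize(c['image'][80:280,120:400,::-1],None,fx=2.2,fy=2.2,interpolation=cv2.INTER_CUBIC))
plan(p,s['tool_rot'][2],[.5855,.184,p[2]],-13,24)
E
```

```text
[ 0.42559135 -0.22894196  0.20669799] [ 1.79993595e+02 -1.08137460e-02 -7.59764727e+00] [-0.12161534 -0.02131367 -2.19884942] 0.04778278050437245 [-4.17516815e+01 -7.58811203e+00  1.14400651e+02  8.05416801e-04
  7.31749168e+01  5.58457333e+01]
[[2, -7, 0], [2, -8, 0], [2, -10, 0], [3, -11, 0], [3, -14, 0], [4, -17, 0], [4, -19, 0], [5, -22, 0]] [0.002, 0.001, 0.002, 0.003, 0.003, 0.004, 0.004, 0.005]
[[5, -25, 0], [6, -26, 0], [6, -28, 0], [5, -29, 0], [6, -29, 0], [5, -28, 0], [5, -27, 0], [4, -25, 0]] [0.005, 0.006, 0.006, 0.006, 0.006, 0.007, 0.005, 0.006]
[[4, -22, 0], [3, -20, 0], [3, -17, 0], [2, -14, 0], [2, -11, 0], [1, -10, 0], [1, -8, 0], [1, -8, 0]] [0.004, 0.005, 0.003, 0.003, 0.003, 0.002, 0.002, 0.001]
end [0.5852 0.1846 0.2067] -12.98
```

View pics/crop5.png

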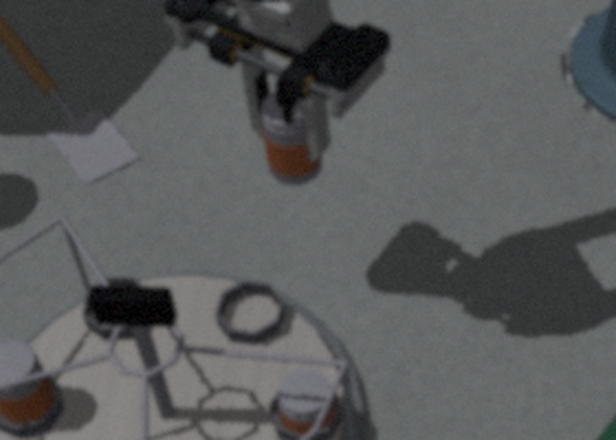

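The crop shows the can hanging upright between the fingers at (293,140), clear of the carousel, its pocket empty at (252,310). I carry it to the pan.

Request:
drive_tool([
  [2,-7,0],
  [2,-8,0],
  [2,-10,0],
  [3,-11,0],
  [3,-14,0],
  [4,-17,0],
  [4,-19,0],
  [5,-22,0],
], spin=[0.002,0.001,0.002,0.003,0.003,0.004,0.004,0.005])

```text
time: 15.75
tool_pos: [0.4667, -0.1243, 0.2064]
tool_rot: [-180.0, 0.0, -9.0]
ft_force: [-0.1, 1.1, -3.4]
gripper_width: 0.0475
gripper_force: 25.0
```

Request:
drive_tool([
  [5,-25,0],
  [6,-26,0],
  [6,-28,0],
  [5,-29,0],
  [6,-29,0],
  [5,-28,0],
  [5,-27,0],
  [4,-25,0],
], spin=[0.005,0.006,0.006,0.006,0.006,0.007,0.005,0.006])

```text
time: 16.55
tool_pos: [0.5459, 0.083, 0.2064]
tool_rot: [-180.0, 0.0, -11.6]
ft_force: [0.0, 0.3, -0.8]
gripper_width: 0.0474
gripper_force: 25.0
```

Request:
drive_tool([
  [4,-22,0],
  [3,-20,0],
  [3,-17,0],
  [2,-14,0],
  [2,-11,0],
  [1,-10,0],
  [1,-8,0],
  [1,-8,0],
], spin=[0.004,0.005,0.003,0.003,0.003,0.002,0.002,0.001])

```text
time: 17.35
tool_pos: [0.5857, 0.1849, 0.2064]
tool_rot: [180.0, 0.0, -13.0]
ft_force: [-0.4, -0.0, -1.6]
gripper_width: 0.0477
gripper_force: 25.0
```

Request:
drive_tool([
  [0,0,5],
  [0,0,10],
  [0,0,15],
  [0,0,15],
  [0,0,12],
  [0,0,8],
  [0,0,5],
  [0,0,3],
], spin=[0,0,0,0,0,0,0,0])

```text
time: 18.15
tool_pos: [0.5856, 0.1845, 0.133]
tool_rot: [180.0, 0.0, -13.0]
ft_force: [-0.3, -0.4, -1.8]
gripper_width: 0.0474
gripper_force: 25.0
```

```bash
python3 - <<'E'
from h import *
s=env.get_obs();p=s['tool_pos'];print(s['time'],p,s['tool_rot'],s['ft_force'],s['gripper_width'])
for n in ('scene','top'):
    c=capture(n)
    if n=='scene':cv2.imwrite('pics/crop6.png',cv2.resize(c['image'][180:440,290:530,::-1],None,fx=2.2,fy=2.2,interpolation=cv2.INTER_CUBIC))
    for r in models.cut_out(c,'pour_can_center')[:1]:
        X=cloud(c)[r['pixels']];print(n,r['confidence'],X.min(0),X.max(0),np.median(X,0))
E
```

```text
18.15 [0.58556482 0.18449738 0.13299202] [ 1.79995305e+02  1.35312557e-02 -1.29626337e+01] [-0.31132959 -0.41272708 -1.81070693] 0.04744071536553501
scene 0.87 [0.56393244 0.16324615 0.07786748] [1.11349364 0.22025364 1.0136588 ] [0.60260533 0.1858194  0.14356472]
```

View pics/crop6.png

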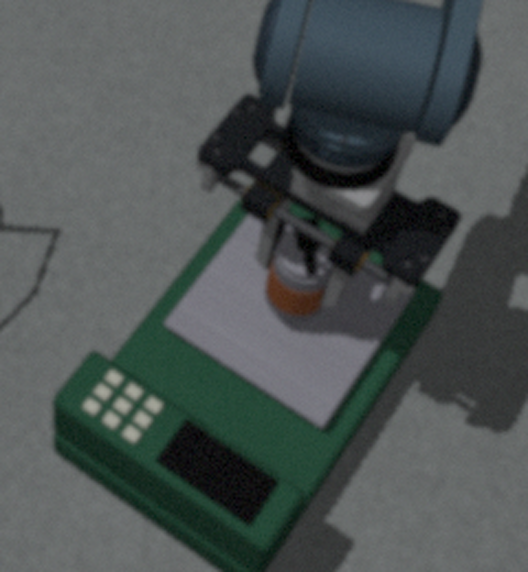

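The crop shows the can upright over the pan at (300,290). It is about 18 mm above the surface, so I lower it slowly.

Request:
drive_tool([
  [0,0,3],
  [0,0,3],
  [0,0,3],
  [0,0,2],
  [0,0,2],
  [0,0,1],
  [0,0,1],
  [0,0,1],
], spin=[0,0,0,0,0,0,0,0])

```text
time: 19.15
tool_pos: [0.5857, 0.1845, 0.1175]
tool_rot: [-180.0, -0.0, -13.0]
ft_force: [-0.5, -0.1, -0.8]
gripper_width: 0.048
gripper_force: 25.0
```

Request:
drive_tool([
  [0,0,0.5],
  [0,0,0.5],
  [0,0,0.5],
  [0,0,0.5],
  [0,0,0.5],
  [0,0,0],
  [0,0,0],
  [0,0,0],
], spin=[0,0,0,0,0,0,0,0])

```text
time: 19.95
tool_pos: [0.5856, 0.1845, 0.115]
tool_rot: [-180.0, -0.0, -13.0]
ft_force: [0.5, -0.0, -2.6]
gripper_width: 0.0477
gripper_force: 25.0
```

Request:
drive_tool([
  [0,0,0.3],
  [0,0,0.3],
  [0,0,0.3],
  [0,0,0.3],
  [0,0,0],
  [0,0,0],
  [0,0,0],
  [0,0,0],
], spin=[0,0,0,0,0,0,0,0])

```text
time: 20.75
tool_pos: [0.5858, 0.1845, 0.1146]
tool_rot: [-180.0, -0.0, -13.0]
ft_force: [-2.8, -0.0, 5.0]
gripper_width: 0.0477
gripper_force: 25.0
```

Contact: the vertical force went from -2.6 N to +5 N. I release gently and look before lifting.

Request:
drive_tool([
  [0,0,-0.4],
  [0,0,0],
  [0,0,0],
  [0,0,0],
  [0,0,0],
  [0,0,0],
  [0,0,0],
  [0,0,0],
], spin=[0,0,0,0,0,0,0,0], grip=0.55, force=5)

```text
time: 21.55
tool_pos: [0.5856, 0.1845, 0.1141]
tool_rot: [-180.0, -0.0, -13.0]
ft_force: [-0.3, 0.9, 0.7]
gripper_width: 0.0515
gripper_force: 0.0
```

Request:
drive_tool([
  [0,0,0],
  [0,0,0],
  [0,0,0],
  [0,0,0],
  [0,0,0],
  [0,0,0],
  [0,0,0],
  [0,0,0],
], spin=[0,0,0,0,0,0,0,0], grip=1)

```text
time: 22.35
tool_pos: [0.5856, 0.1845, 0.1142]
tool_rot: [180.0, 0.0, -13.0]
ft_force: [-0.4, -0.0, -0.2]
gripper_width: 0.0942
gripper_force: 0.0
```

Request:
drive_tool([
  [0,0,-4],
  [0,0,-10],
  [0,0,-16],
  [0,0,-20],
  [0,0,-20],
  [0,0,-20],
  [0,0,-20],
  [0,0,-16],
], spin=[0,0,0,0,0,0,0,0])

```text
time: 23.15
tool_pos: [0.5862, 0.1846, 0.2433]
tool_rot: [-179.9, -0.2, -13.0]
ft_force: [0.0, 0.8, 0.1]
gripper_width: 0.0937
gripper_force: 0.0
```

Request:
drive_tool([
  [-6,0,0],
  [-14,0,0],
  [-20,0,0],
  [-25,0,0],
  [-25,0,0],
  [-20,0,0],
  [-12,0,0],
  [0,0,0],
], spin=[0,0,0,0,0,0,0,0])

```text
time: 23.95
tool_pos: [0.4654, 0.2122, 0.2397]
tool_rot: [180.0, 0.0, -12.9]
ft_force: [0.3, 0.1, 0.2]
gripper_width: 0.0944
gripper_force: 0.0
```

```bash
python3 - <<'E'
from h import *
for n in ('scene','top'):
    c=capture(n)
    if n=='scene':cv2.imwrite('pics/crop7.png',cv2.resize(c['image'][180:440,130:530,::-1],None,fx=1.9,fy=1.9,interpolation=cv2.INTER_CUBIC))
    for r in models.cut_out(c,'pour_can_center')[:1]:
        X=cloud(c)[r['pixels']];L=X[(X[:,2]>.128)&(X[:,2]<.139)]
        print(n,r['confidence'],cv2.minEnclosingCircle(L[:,:2].astype(np.float32)*1000) if len(L) else np.median(X,0),L[:,2].std())
E
```

```text
scene 0.88 ((586.3289184570312, 186.8878936767578), 23.53801918029785) 0.0021128120269910265
top 0.65 ((586.5104370117188, 184.31227111816406), 22.932336807250977) 0.0020115782985859454
```

View pics/crop7.png

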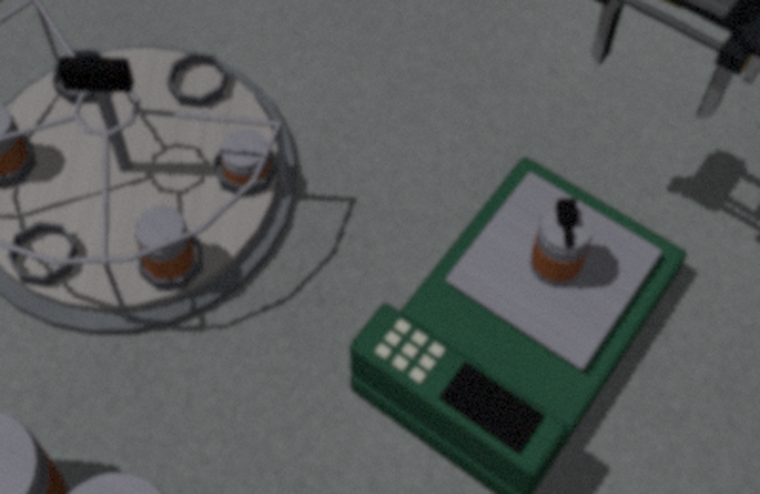

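The crop shows the can upright in the middle of the pan at (560,250), within about 1 mm of its centre, with the gripper clear at (680,50). I hand it in.

```bash
python3 -c "
from cell import env
print(env.finish_job())"
```

```text
the job is handed in; nothing more can be done
None
```

The job is handed in at about 24 s of the 58 s allowed: the carousel was turned until the spout can stood in the middle of the front opening, and the can now stands upright within about 1 mm of the scale pan's centre, with the arm clear of it.

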